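# Sort stripped gramophone parts and seat the soundbox

### The job

Sort the stripped gramophone parts: put the copper reproducer shell and the brass spindle in the tray with the green floor, the black iron bracket in the tray with the red floor and the bone handle in the tray with the blue floor, each resting inside its tray and not on the rim. Only when those four are put away, set the nickel soundbox down flat, face up, within the raised lip of the dark round socket base, keeping it level on the way. Leave the amber jar standing where it is.

Things in the scene. Friction and masses are not known exactly. Their poses are not given: they have to be found in the camera images.
- soundbox_mid (a point): Nickel soundbox: a loose bright grey metal disc 56 mm in diameter, 26 mm high, lying flat with its round pale mica face (steel dot at the centre) up. Point: its centre, 13 mm above its underside; z up through the face. About 0.16 kg.
- shell_mid (a point): Copper reproducer shell: loose, copper-red, standing on a round flange 48 mm in diameter and 6 mm high, above a cone (to 10 mm) a plain round body 36 mm in diameter (the part to grip) up to 31 mm; 34 mm high in all. Point: on its axis, 17 mm above its underside; z up.
- spindle_mid (a point): Brass turntable spindle: loose, yellow metal, standing upright on a round foot 42 mm in diameter and 8 mm high; the post above it is 16 mm in diameter up to 52 mm, then a short cone; 56 mm high in all. Point: on its axis, 28 mm above its underside; z up.
- bracket_mid (a point): Black iron bracket: loose, an upside-down T in section, lying on its foot plate 70 (x) x 28 (y) x 8 mm; a rib 10 mm thick (y) runs the full 70 mm along x in the middle, up to 30 mm above the underside. Grip it across the rib (along y). Point: its centre, 15 mm above its underside; x along its length, z up. About 0.22 kg.
- handle_mid (a point): Bone crank handle: loose, a cream bar lying along its x, 79 mm long (from x = -39 to +40 mm), 20 mm wide (y) and 20 mm high, with a 14 mm brass ferrule at its +x end. Point: 10 mm above its underside, in the middle; x along its length, z up.
- jar_mid (a point): Bystander: loose amber glass jar with a black cap, 42 mm in diameter, 58 mm high, standing among the parts; must not be moved or knocked over. Point: its centre, 29 mm above its underside.
- tray_green: Fixed shallow wooden tray with a green floor, 110 (x) x 130 (y) mm outside, walls 4 mm thick, inside 102 x 122 mm. Floor 4 to 5 mm above the counter, rim 16 mm above the counter. Origin: centre of its underside, on the counter; x and y along its sides, z up. For the copper shell and the brass spindle, side by side.
- tray_red: Fixed shallow wooden tray with a red floor, 110 (x) x 130 (y) mm outside, walls 4 mm thick, inside 102 x 122 mm. Floor 4 to 5 mm above the counter, rim 16 mm above the counter. Origin: centre of its underside, on the counter; x and y along its sides, z up. For the iron bracket.
- tray_blue: Fixed shallow wooden tray with a blue floor, 110 (x) x 130 (y) mm outside, walls 4 mm thick, inside 102 x 122 mm. Floor 4 to 5 mm above the counter, rim 16 mm above the counter. Origin: centre of its underside, on the counter; x and y along its sides, z up. For the bone handle.
- socket_base: Socket base: fixed dark steel round dish, 88 mm in diameter, with three small brass lugs round its rim and a flush 22 mm brass spot in the middle of its floor. Its flat floor is 6 mm above the counter and 78 mm across, inside a raised lip 5 mm thick whose top is 12 mm above the counter. Origin: centre of its underside, on the counter; z up.

How it is judged:
By the outcome, as a careful person would: the job done as asked, in the order asked, and still so for the second after the job is handed in, with the robot touching nothing.
It also fails if it takes over 122 s, if anything falls off the work surface, if the arm or the gripper's body presses on something with over 40 N, if the wrist force passes 120 N, or if a joint passes its speed limit or range.

### The arm

A 6-joint arm with a two-finger parallel gripper is mounted at the origin on the work surface. World frame = base frame: x ahead of the robot, y to its left, z up, the work surface at z = 0. Lengths are in mm, angles in rad, forces in N, time in s.
With the tool pointing down it reaches from about 275 to 1000 mm from the base axis. Payload 8.4 kg.
Tool frame: the origin (TCP) lies at the centre of the arm's flange, where the gripper is bolted on; the fingertips stand 173 mm ahead of it and the grasp point (between the pads) lies 155 mm ahead of it; z points along the fingers, y is the direction in which the jaws open and shut (so a half turn about z gives the same grasp; the last joint's range is limited). The gripper opens to 85 mm and grips with 20 to 120 N. Pads are 22 mm wide; open, the fingers measure 114 mm over their backs; the gripper's body (76 mm by 85 mm) begins 54 mm behind the grasp point. The pads swing forward as they close: fully open they stand 13 mm farther back than shut.
Start: joints at [-1.324, 0.353, 1.633, -0, 1.155, -0.002], TCP at [153.899, -605.759, 404.681] pointing down, gripper open.
Joint ranges: [-2.63, 2.63], [-0.92, 2.1], [0.06, 2.66], [-1.3, 4.44], [0, 2.69], [-3.02, 3.02]. Speed limits (rad/s): [2.22, 2.22, 2.79, 3.14, 3.14, 3.14].

### API

Orientations are given as [roll, pitch, yaw] about the fixed x, y, z axes, in that order (R = Rz(yaw) Ry(pitch) Rx(roll)).
In Python, from rig import sense, grab_frame, camera_model, sign_off gives the robot as it stands. The module is installed in compiled form; this text tells all that it offers.
- The arm moves only by the tool step_arm, never from a script. Its argument "commands" is a list of rows, each a list of 3 entries, a list of its own where there are three numbers: the shift along the tool's x, y, z in mm, then the turn about the tool's z in rad, then the opening, from 0 (shut) to 1 (fully open). A call has 1 to 20 rows; each row shifts and turns the pose as measured when the row begins, along the tool's axes as they then stand; what a row does not reach is not made up. A row lasts 1/8 s, in which the tool goes at most 62.5 mm and 10.7 degrees, less where a joint would pass 70% of its speed; a pose out of reach is approached as far as the arm can. A call with a gripper value outside its range is refused whole. The fingers move at their own pace and stop on an object; "force" is the grip in N (left out, the last holds). Time passes only in rows, so rows that do not move let the fingers close. It gives the time, the measured TCP pose, the force and the opening at its end, in the units of the state.
- sense(): the state, without advancing time (a new reading comes with each control period).
- grab_frame(name): name is "scene" or "top"; returns the picture (480x640x3 uint8, blue, green, red); there is no depth.
- camera_model(name): a dict with "fx", "fy", "cx", "cy" (pixels), "R" (3x3) and "t" (3): a world point X has camera coordinates R X + t. Camera axes: x right, y down, z forward; pixel columns grow to the right and rows downward; lengths in mm; the calibration is good to about 2 mm. A picture is of the moment at which its call begins. camera_model takes no time and is no camera call.
- sign_off(): hands the job in, once; it reports no verdict.
The state is a dict: "clock": time; "qpos": joint angles; "qvel": joint speeds; "joint_efforts": joint torques, N m; "eef_pos": TCP position; "tcp_rot": TCP orientation; "contact_force": force on the tool from outside, world axes, zero at the start; "wrist_torque": the same for the moment, N m; "opening": opening from 0.0 (shut) to 1.0 (fully open).
Only numpy, scipy, OpenCV 4.12 (cv2) and the standard library are available. Lean on these libraries where they do the work, as an engineer would, in place of code of your own. Each camera call takes 0.05 s, during which the arm holds its last target. There are 200 camera calls.

## Working session

There is one attempt and no reset: what is moved stays moved. The work goes in short steps, Python scripts to look and compute and a tool call to move; the robot and the scene stay as the last step left them, time stands still between calls to the robot, and variables do not carry over. Pictures are saved under pics/ and viewed, about 12 in all and at most 16, crops included, and the job is handed in when it is done.

Besides the shell and the picture viewer there is one more tool, called after "Call:" by a JSON object that holds its "op" and its "data". step_arm: Moves the arm, as the interface text tells. Its arguments: {"type":"object","properties":{"commands":{"type":"array","items":{"type":"array"}},"force":{"type":"number"}},"required":["commands"]}

```bash
mkdir -p pics
python3 - <<'E'
from rig import *
import cv2
print(sense())
for n in("scene","top"):
    cv2.imwrite(f"pics/{n}0.png",grab_frame(n)); print(n,camera_model(n))
E
```

```text
{'clock': 0.0, 'qpos': array([-1.32442290e+00,  3.53658271e-01,  1.63414431e+00,  7.25698556e-06,
        1.15519580e+00, -2.38897778e-03]), 'qvel': array([-2.72481624e-04,  1.00611803e-03,  6.24224651e-05, -4.07283449e-04,
        4.97679698e-05, -6.68929119e-04]), 'joint_efforts': array([-1.69816376e-04, -6.05251122e+01, -3.42072129e+01,  2.49487914e-05,
        9.47311433e-03,  6.07625417e-07]), 'eef_pos': array([ 153.82770126, -605.5286646 ,  403.95083356]), 'tcp_rot': array([-3.14018695e+00, -9.99332941e-06,  2.48759466e-01]), 'contact_force': array([-0.10231187, -0.98490931,  0.57199304]), 'wrist_torque': array([-0.03687009,  0.00942854,  0.00959495]), 'opening': 1.0000038637438617}
scene {'fx': 592.3773439551611, 'fy': 592.3773439551611, 'cx': 312.60598616811524, 'cy': 241.77814593203973, 'R': array([[-0.64588884,  0.76338287, -0.00861341],
       [ 0.52122533,  0.43270251, -0.73559003],
       [-0.55780979, -0.47959892, -0.67737221]]), 't': array([ 304.77945697, -222.23284183, 1376.38657413])}
top {'fx': 518.5625885822275, 'fy': 518.5625885822275, 'cx': 322.6708134799182, 'cy': 245.8319579741199, 'R': array([[-0.00717639, -0.99979932,  0.01870367],
       [-0.99365878,  0.00503101, -0.11232509],
       [ 0.11220845, -0.01939115, -0.99349547]]), 't': array([-11.51381187, 499.13085135, 923.83751493])}
```

View pics/scene0.png

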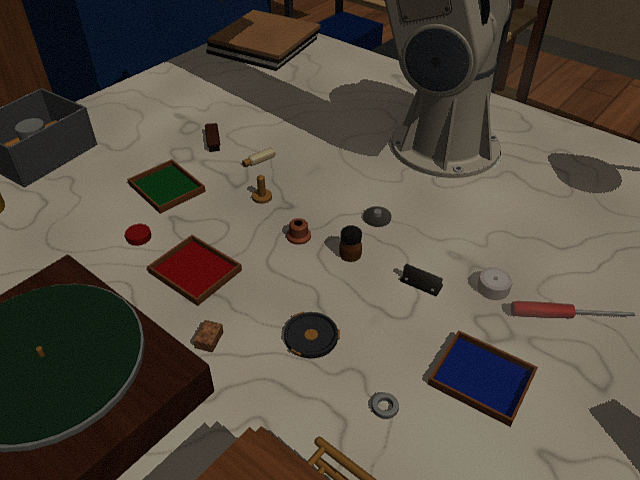

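View pics/top0.png

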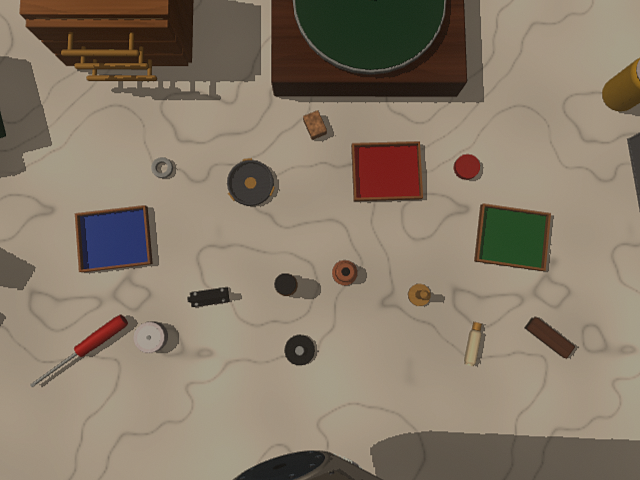

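The top view shows: soundbox (150,337), bracket (209,297), jar (287,284), shell (345,272), spindle (420,295), handle (474,344), and the base at (251,183). The trays are at blue (114,239), red (387,172) and green (513,237). The other items are decoys. I'll zoom in for finer pixel positions.

Run:
```python
import cv2
i=cv2.imread("pics/top0.png")
cv2.imwrite("pics/c1.png",cv2.resize(i[255:375,120:320],None,fx=4,fy=4,interpolation=cv2.INTER_CUBIC))
cv2.imwrite("pics/c2.png",cv2.resize(i[250:375,315:515],None,fx=4,fy=4,interpolation=cv2.INTER_CUBIC))
```

```text
(no output)
```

View pics/c1.png

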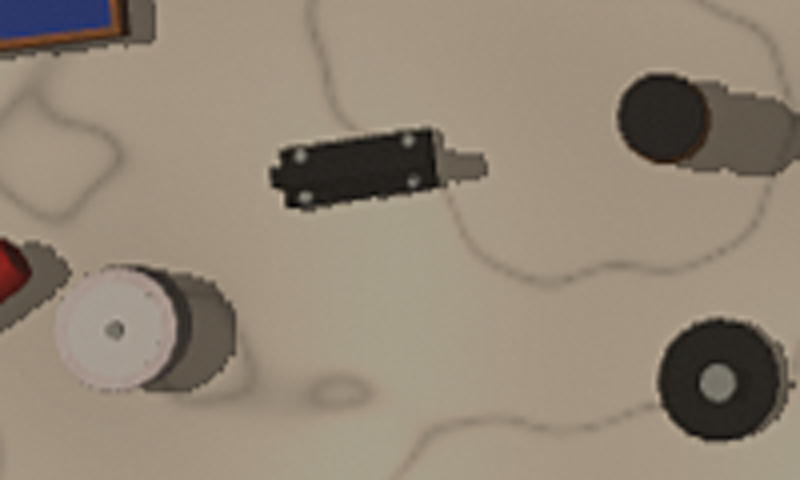

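View pics/c2.png

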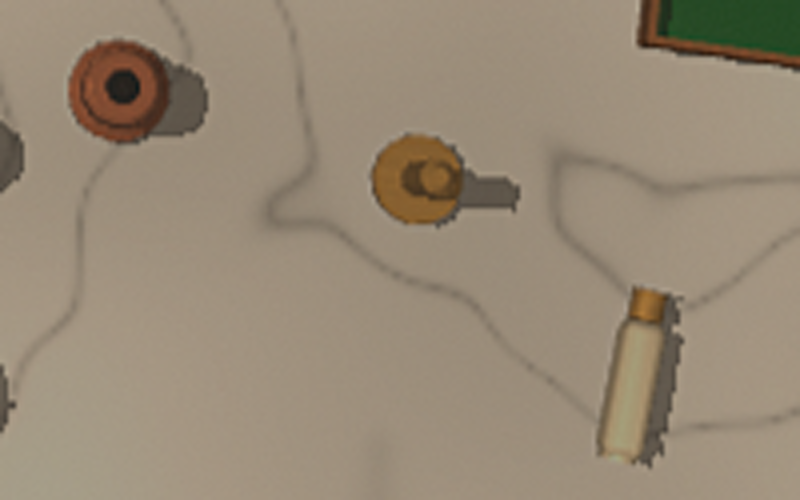

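The crops give the soundbox dot at (148.8,337.5), bracket bolts centred on (209.3,297.2) and jar cap at (286,284.5). The shell hole is at (345.8,271.8), the spindle tip at (424.5,294.5), and the handle runs from (477.8,322.3) to (470,364.5).

```bash
cat > h.py <<'E'
import numpy as np, cv2
from rig import *
def w(px,z,n="top"):
    m=camera_model(n); K=np.array([[m["fx"],0,m["cx"]],[0,m["fy"],m["cy"]],[0,0,1]])
    px=np.atleast_2d(px).astype(float)
    d=(m["R"].T@np.linalg.inv(K)@np.c_[px,np.ones(len(px))].T).T; C=-m["R"].T@m["t"]
    return (C+d*((z-C[2])/d[:,2])[:,None])[:,:2]
def p(X,n="top"):
    m=camera_model(n); c=m["R"]@np.array(X)+m["t"]
    return np.array([m["fx"]*c[0]/c[2]+m["cx"],m["fy"]*c[1]/c[2]+m["cy"]])
E
python3 - <<'E'
from h import *
np.set_printoptions(precision=1,suppress=True)
a=lambda u,v:[120+u/4,255+v/4]
b=lambda u,v:[315+u/4,250+v/4]
pts={'soundbox':(a(115,330),26),'jar':(a(664,118),58),'shell':(b(123,87),34),'sp_tip':(b(438,178),56),'sp_foot':(b(417,179),8)}
for k,(q,z) in pts.items():
    r=w(q,z)[0]; print(k,r,'scene px',p([*r,z],'scene'))
B=w([a(300,156),a(409,140),a(413,182),a(306,197)],8); print('bracket',B.mean(0),'dirs',B[1]-B[0],B[2]-B[3],'rib end L',w(a(270,175),30))
H=w([b(651,289),b(620,458)],18); print('handle',H,H.mean(0),np.arctan2(*(H[0]-H[1])[::-1]))
for n in('top','scene'):
    i=cv2.imread(f"pics/{n}0.png"); h=cv2.cvtColor(i,cv2.COLOR_BGR2HSV)
    for k,lo,hi in(('green',45,80),('red',0,4),('blue',112,128)):
        m=cv2.inRange(h,(lo,150,50),(hi,255,255)); 
        if k=='red': m|=cv2.inRange(h,(176,150,50),(180,255,255))
        if n=='top': m[:150]=0 if k=='green' else m[:150]
        cs,_=cv2.findContours(m,0,2); cs=sorted(cs,key=cv2.contourArea)[::-1][:3]
        for c in cs:
            q=w(c[:,0],4.5,n).astype(np.float32)
            if cv2.contourArea(q)>9000: print(n,k,cv2.minAreaRect(q))
    m=cv2.inRange(h,(10,120,60),(28,255,255)); x,y=((225,160) if n=='top' else (300,325)); s=m[y:y+45,x:x+45] if n=='top' else m[y:y+20,x:x+22]
    v,u=np.nonzero(s); print('spot',u.mean()+x,v.mean()+y,len(u),w([u.mean()+x,v.mean()+y],6,n))
E
```

```text
soundbox [335.5 298.5] scene px [494.5 277.9]
jar [427.5  51.1] scene px [349.7 230.8]
shell [450.8 -56. ] scene px [297.1 222.6]
sp_tip [ 408.3 -193.7] scene px [259.8 175.6]
sp_foot [ 408.8 -194.2] scene px [261.1 194.3]
bracket [407.  195.2] dirs [  7.  -50.1] [  6.5 -49. ] rib end L [[404.1 229.9]]
handle [[ 357.6 -298.5]
 [ 281.7 -281.2]] [ 319.6 -289.8] -0.22391210597203312
top red ((645.7971801757812, -138.5630340576172), (98.7573013305664, 119.8846206665039), 1.6023095846176147)
spot 247.9016393442623 183.3688524590164 122 [[621.7 126.2]]
scene red ((640.0131225585938, -142.3997802734375), (96.61053466796875, 114.00951385498047), 1.7720463275909424)
scene blue ((512.0884399414062, 371.93206787109375), (93.37660217285156, 113.71829223632812), 6.468627452850342)
spot 310.8474576271186 334.00847457627117 118 [[621.5 122.9]]
```

Run:
```python
import cv2
i=cv2.imread("pics/scene0.png")
cv2.imwrite("pics/c3.png",cv2.resize(i[140:340,230:530],None,fx=2.6,fy=2.6,interpolation=cv2.INTER_CUBIC))
```

```text
(no output)
```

View pics/c3.png

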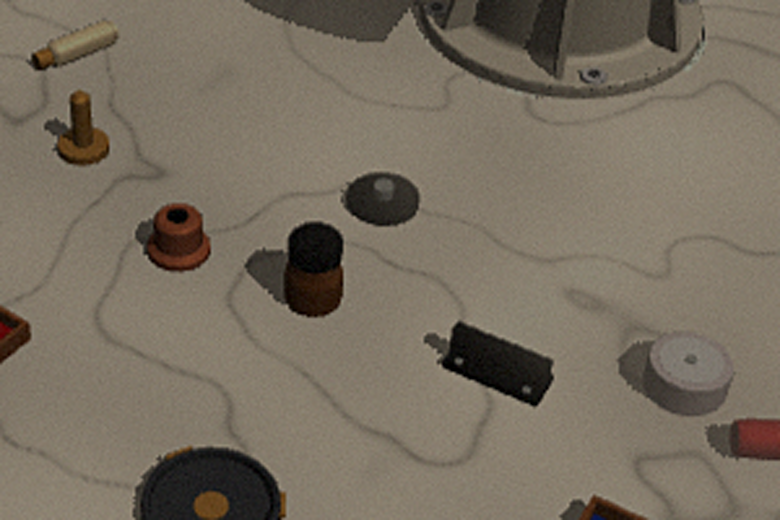

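The top-view positions project onto the right spots in the scene view: dot (495,278), spindle tip (260,176), shell hole (298,223). Next I'll refine the tray and base positions, with a helper that plans moves in tool axes.

```bash
cat >> h.py <<'E'
def go(x,y,z=None,yaw=None):
    s=sense(); P=s["eef_pos"]; a=s["tcp_rot"][2]
    dy=0 if yaw is None else (yaw-a+np.pi/2)%np.pi-np.pi/2   # half-turn symmetric
    T=np.array([np.cos(a),np.sin(a)]); Y=np.array([np.sin(a),-np.cos(a)])
    T2=np.array([np.cos(a+dy),np.sin(a+dy)]); Y2=np.array([np.sin(a+dy),-np.cos(a+dy)])
    d=np.array([x,y])-P[:2]; dz=0 if z is None else P[2]-z
    print("t %.2f turn(tool z) %.3f | before turn: x %.1f y %.1f | after turn: x %.1f y %.1f | z %.1f | rot"%(s["clock"],-dy,d@T,d@Y,d@T2,d@Y2,dz),s["tcp_rot"].round(3),"pos",P.round(1),"F",s["contact_force"].round(1),"op %.3f"%s["opening"],"q6 %.2f"%s["qpos"][5])
E
python3 - <<'E'
from h import *
np.set_printoptions(precision=1,suppress=True)
i=cv2.imread("pics/top0.png"); h=cv2.cvtColor(i,cv2.COLOR_BGR2HSV)
for k,x,y,lo,hi in(('green',470,195,40,85),('blue',70,198,105,130),('red',350,138,-1,6)):
    s=h[y:y+82,x:x+90]; m=cv2.inRange(s,(max(lo,0),140,30),(hi,255,255))
    c=max(cv2.findContours(m,0,2)[0],key=cv2.contourArea)[:,0]+[x,y]
    print(k,cv2.minAreaRect(w(c,4.5).astype(np.float32)))
s=h[172:194,240:261]; v,u=np.nonzero(cv2.inRange(s,(10,120,60),(28,255,255))); print('spot',u.mean()+240,v.mean()+172,w([u.mean()+240,v.mean()+172],6))
m=cv2.inRange(h[155:212,222:282],(10,120,60),(28,255,255)); n,_,st,ce=cv2.connectedComponentsWithStats(m)
for t,c in zip(st,ce): print(t[4],w(c+[222,155],10))
go(408.5,-194,300,0.249)
E
```

```text
green ((461.7357177734375, -422.295654296875), (3.32542085647583, 8.670048713684082), 25.56252098083496)
blue ((517.5902099609375, 376.4578552246094), (98.06072235107422, 115.92793273925781), 6.4796833992004395)
red ((646.2322387695312, -138.3319091796875), (99.89222717285156, 120.97406005859375), 1.6300785541534424)
spot 250.06603773584905 182.41509433962264 [[623.5 122.1]]
3269 [[621.4 118.9]]
13 [[667.8 128.6]]
106 [[622.6 121.6]]
19 [[606.9  80.5]]
13 [[595.5 157. ]]
t 0.10 turn(tool z) -0.000 | before turn: x 348.1 y -336.2 | after turn: x 348.2 y -336.1 | z 104.0 | rot [-3.1 -0.   0.2] pos [ 153.9 -605.5  404. ] F [ 0.5 -1.  -0.1] op 1.002 q6 -0.00
```

Call:
{"op": "step_arm", "data": {"commands": [[[29, -28, 0], 0, 1], [[29, -28, 0], 0, 1], [[29, -28, 0], 0, 1], [[29, -28, 0], 0, 1], [[29, -28, 0], 0, 1], [[29, -28, 0], 0, 1], [[29, -28, 0], 0, 1], [[29, -28, 0], 0, 1], [[29, -28, 0], 0, 1], [[29, -28, 0], 0, 1], [[29, -28, 0], 0, 1], [[29, -28, 0], 0, 1], [[0, 0, 10], -0.172, 0.7], [[0, 0, 10], -0.172, 0.7], [[0, 0, 10], -0.172, 0.7], [[0, 0, 10], -0.172, 0.7], [[0, 0, 10], -0.172, 0.7], [[0, 0, 10], -0.172, 0.7], [[0, 0, 10], -0.172, 0.7]], "force": 40}}

```text
clock: 2.48
eef_pos: [414.4, -178.9, 329.1]
tcp_rot: [-3.138, -0.005, 1.49]
contact_force: [-0.6, 0.3, -0.7]
opening: 0.701
```

Run:
```python
from h import *
g=w([[482,205],[551,213],[546,270],[476,263]],16); print(g.round(1),g.mean(0))
i=grab_frame("scene")
h=cv2.cvtColor(i,cv2.COLOR_BGR2HSV)[155:215,125:210]
m=cv2.inRange(h,(40,120,20),(85,255,255)); c=max(cv2.findContours(m,0,2)[0],key=cv2.contourArea)[:,0]+[125,155]
print(cv2.minAreaRect(w(c,4.5,"scene").astype(np.float32)))
go(408.5,-194,195,1.456)
```

```text
[[ 576.5 -316.1]
 [ 560.7 -446.6]
 [ 453.  -431.1]
 [ 466.8 -300.3]] [ 514.22130222 -373.5292336 ]
((510.6621398925781, -379.77777099609375), (108.16414642333984, 96.89165496826172), 81.48722839355469)
t 2.52 turn(tool z) 0.043 | before turn: x -15.7 y -4.4 | after turn: x -15.9 y -3.7 | z 133.0 | rot [-3.136 -0.006  1.499] pos [ 414.  -178.7  328. ] F [-0.9 -0.2 -1.8] op 0.701 q6 -0.34
```

Call:
{"op": "step_arm", "data": {"commands": [[[-8, -2, 15], 0.04, 0.7], [[-8, -2, 15], 0, 0.7], [[0, 0, 30], 0, 0.7], [[0, 0, 30], 0, 0.7], [[0, 0, 25], 0, 0.7], [[0, 0, 15], 0, 0.7], [[0, 0, 3], 0, 0.7]]}}

```text
clock: 3.4
eef_pos: [407.4, -195.1, 190.0]
tcp_rot: [-3.136, -0.006, 1.446]
contact_force: [0.5, 0.3, 0.2]
opening: 0.699
```

Run:
```python
from h import *
go(408.5,-194,195,1.456)
```

```text
t 3.40 turn(tool z) -0.010 | before turn: x 1.2 y 0.9 | after turn: x 1.2 y 0.9 | z -5.0 | rot [-3.136 -0.006  1.446] pos [ 407.4 -195.1  190. ] F [0.5 0.3 0.2] op 0.699 q6 -0.33
```

Call:
{"op": "step_arm", "data": {"commands": [[[0, 0, 0], 0, 0], [[0, 0, 0], 0, 0], [[0, 0, 0], 0, 0], [[0, 0, 0], 0, 0], [[0, 0, 0], 0, 0], [[0, 0, 0], 0, 0], [[0, 0, -5], 0, 0], [[0, 0, -15], 0, 0], [[0, 0, -20], 0, 0], [[0, 0, -20], 0, 0], [[0, 0, 0], 0, 0]]}}

```text
clock: 4.78
eef_pos: [408.1, -195.9, 256.2]
tcp_rot: [-3.139, -0.004, 1.445]
contact_force: [0.7, -0.4, -2.1]
opening: 0.172
```

Run:
```python
from h import *
go(508.8,-406.8,197,1.456)
cv2.imwrite("pics/s1.png",cv2.resize(grab_frame("scene")[100:260,120:360],None,fx=2.5,fy=2.5))
```

```text
t 4.78 turn(tool z) -0.011 | before turn: x -196.6 y 126.3 | after turn: x -198.0 y 124.2 | z 59.2 | rot [-3.139 -0.004  1.445] pos [ 408.1 -195.9  256.2] F [ 0.7 -0.4 -2.1] op 0.172 q6 -0.33
```

View pics/s1.png

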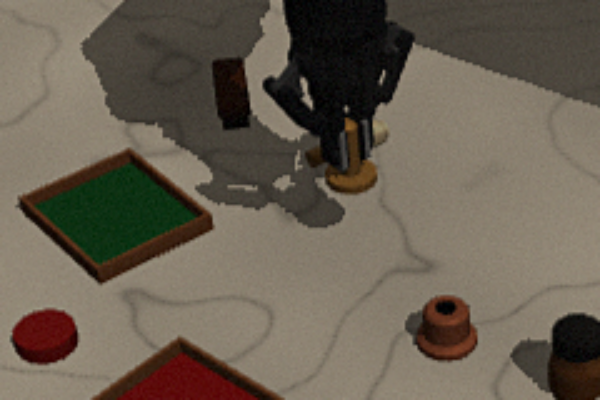

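The spindle is held upright. Now I'll carry it to the green tray.

Call:
{"op": "step_arm", "data": {"commands": [[[-15, 10, 0], 0, 0], [[-26, 16, 0], 0, 0], [[-26, 16, 0], 0, 0], [[-26, 16, 0], 0, 0], [[-26, 16, 0], 0, 0], [[-26, 16, 0], 0, 0], [[-26, 17, 0], 0, 0], [[-15, 10, 0], -0.01, 0], [[-5, 4, 0], 0, 0], [[0, 0, 0], 0, 0]]}}

```text
clock: 6.08
eef_pos: [507.2, -414.8, 243.9]
tcp_rot: [-3.131, -0.008, 1.455]
contact_force: [-0.2, 0.4, -2.2]
opening: 0.172
```

Run:
```python
from h import *
go(508.8,-406.8,196,1.456)
```

```text
t 6.08 turn(tool z) -0.001 | before turn: x 8.2 y 0.6 | after turn: x 8.2 y 0.7 | z 47.9 | rot [-3.131 -0.008  1.455] pos [ 507.2 -414.8  243.9] F [-0.2  0.4 -2.2] op 0.172 q6 -0.57
```

Call:
{"op": "step_arm", "data": {"commands": [[[5, 0, 5], 0, 0], [[3, 0, 12], 0, 0], [[0, 0, 15], 0, 0], [[0, 0, 8], 0, 0], [[0, 0, 2], 0, 0], [[0, 0, 0], 0, 0]]}}

```text
clock: 6.82
eef_pos: [506.8, -403.7, 197.8]
tcp_rot: [-3.128, -0.01, 1.456]
contact_force: [0.1, -0.4, -1.5]
opening: 0.174
```

Run:
```python
from h import *
go(508.8,-406.8,196,1.456)
```

```text
t 6.83 turn(tool z) 0.000 | before turn: x -2.9 y 2.4 | after turn: x -2.9 y 2.4 | z 1.8 | rot [-3.128 -0.01   1.456] pos [ 506.8 -403.7  197.8] F [ 0.1 -0.4 -1.5] op 0.174 q6 -0.56
```

Call:
{"op": "step_arm", "data": {"commands": [[[-2, 1, 1], 0, 0], [[0, 0, 2], 0, 0], [[0, 0, 0], 0, 0], [[0, 0, 0], 0, 0.5], [[0, 0, 0], 0, 0.5], [[0, 0, 0], 0, 0.5], [[0, 0, -10], 0, 0.6], [[0, 0, -25], 0, 0.6], [[0, 0, -30], 0, 0.75], [[0, 0, -30], 0, 0.75], [[0, 0, 0], 0, 0.75]]}}

```text
clock: 8.2
eef_pos: [509.4, -407.7, 296.7]
tcp_rot: [-3.132, -0.008, 1.456]
contact_force: [-0.3, 0.3, 0.2]
opening: 0.753
```

Run:
```python
from h import *
go(450.8,-56,182,1.456)
```

```text
t 8.20 turn(tool z) 0.000 | before turn: x 342.7 y -98.4 | after turn: x 342.7 y -98.5 | z 114.7 | rot [-3.132 -0.008  1.456] pos [ 509.4 -407.7  296.7] F [-0.3  0.3  0.2] op 0.753 q6 -0.56
```

Call:
{"op": "step_arm", "data": {"commands": [[[15, -4, 0], 0, 0.75], [[33, -9, 0], 0, 0.75], [[36, -10, 0], 0, 0.75], [[36, -10, 0], 0, 0.75], [[36, -10, 0], 0, 0.75], [[36, -10, 0], 0, 0.75], [[36, -10, 0], 0, 0.75], [[36, -10, 0], 0, 0.75], [[34, -10, 0], 0, 0.75], [[20, -6, 0], 0, 0.75], [[10, -4, 0], 0, 0.75], [[4, -1, 0], 0, 0.75], [[0, 0, 0], 0, 0.75]]}}

```text
clock: 9.82
eef_pos: [441.8, -47.6, 291.4]
tcp_rot: [-3.112, -0.014, 1.457]
contact_force: [1.6, 0.8, 0.3]
opening: 0.749
```

Run:
```python
from h import *
i=grab_frame("top"); cv2.imwrite("pics/t1.png",cv2.resize(i[190:330,300:560],None,fx=3,fy=3))
go(450.8,-56,182,1.456)
```

```text
t 9.88 turn(tool z) 0.000 | before turn: x -7.2 y 9.8 | after turn: x -7.2 y 9.8 | z 109.4 | rot [-3.112 -0.014  1.456] pos [441.9 -47.8 291.4] F [-0.5  0.4 -0.5] op 0.750 q6 -0.01
```

View pics/t1.png

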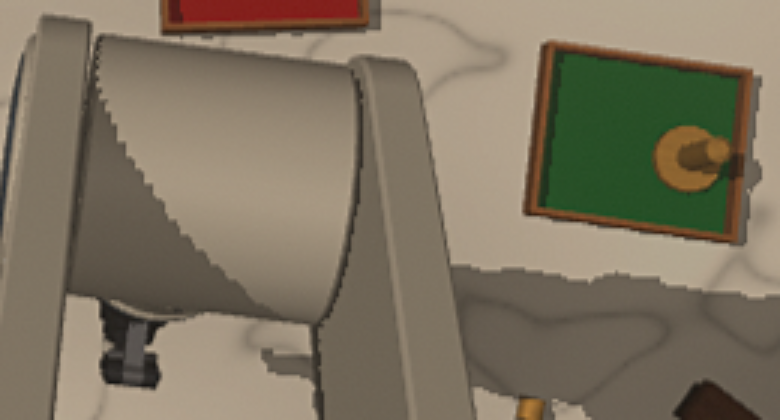

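The spindle stands in the green tray with room beside it. The tool has tilted by about 0.03 rad, so I'll make the helper account for tilt at the grasp point.

```bash
cat >> h.py <<'E'
from scipy.spatial.transform import Rotation as Ro
def go(x,y,z,yaw,L=155):
    """target of grasp point (x,y) and TCP-equivalent height z (grasp height + L); shifts in tool axes, before and after the turn"""
    s=sense(); R=Ro.from_euler("xyz",s["tcp_rot"]).as_matrix(); a=np.arctan2(R[1,0],R[0,0])
    G=s["eef_pos"]+L*R[:,2]; dy=(yaw-a+np.pi/2)%np.pi-np.pi/2
    d=np.array([x,y,z-L])-G; R2=R@Ro.from_euler("z",-dy).as_matrix()
    print("t %.2f turn %.3f | before"%(s["clock"],-dy),(R.T@d).round(1),"after",(R2.T@d).round(1),"tilt",(R[:2,2]).round(3),"pos",s["eef_pos"].round(1),"F",s["contact_force"].round(1),"op %.3f q1 %.2f q6 %.2f"%(s["opening"],s["qpos"][0],s["qpos"][5]))
E
python3 - <<'E'
from h import *
go(450.8,-56,182,1.456)
E
```

```text
t 9.88 turn 0.000 | before [-10.8  17.7 108.9] after [-10.8  17.7 108.9] tilt [-0.028  0.017] pos [441.9 -47.8 291.4] F [-0.5  0.4 -0.5] op 0.750 q1 -0.12 q6 -0.01
```

Call:
{"op": "step_arm", "data": {"commands": [[[-4, 6, 5], 0, 0.75], [[-4, 7, 10], 0, 0.75], [[-3, 5, 15], 0, 0.75], [[0, 0, 20], 0, 0.75], [[0, 0, 20], 0, 0.75], [[0, 0, 15], 0, 0.75], [[0, 0, 10], 0, 0.75], [[0, 0, 2], 0, 0.75], [[0, 0, 0], 0, 0.75]]}}

```text
clock: 11.0
eef_pos: [457.9, -63.2, 184.9]
tcp_rot: [-3.109, -0.013, 1.452]
contact_force: [-0.1, 0.2, -0.2]
opening: 0.753
```

Run:
```python
from h import *
go(450.8,-56,182,1.456)
```

```text
t 11.00 turn -0.004 | before [ 4.2 -2.9  3.2] after [ 4.2 -2.8  3.2] tilt [-0.03   0.017] pos [457.9 -63.2 184.9] F [-0.1  0.2 -0.2] op 0.753 q1 -0.14 q6 -0.05
```

Call:
{"op": "step_arm", "data": {"commands": [[[3, -2, 1], 0, 0.75], [[1, -1, 1], 0, 0.75], [[0, 0, 0], 0, 0], [[0, 0, 0], 0, 0], [[0, 0, 0], 0, 0], [[0, 0, 0], 0, 0], [[0, 0, 0], 0, 0], [[0, 0, -5], 0, 0], [[0, 0, -15], 0, 0], [[0, 0, -20], 0, 0], [[0, 0, -15], 0, 0], [[0, 0, 0], 0, 0]]}}

```text
clock: 12.5
eef_pos: [457.6, -59.6, 244.0]
tcp_rot: [-3.113, -0.013, 1.453]
contact_force: [0.3, 0.8, -0.6]
opening: 0.404
```

Run:
```python
from h import *
go(515.9,-348.2,189,1.456)
```

```text
t 12.50 turn -0.003 | before [-282.5   97.7   48.6] after [-282.9   96.7   48.6] tilt [-0.026  0.017] pos [457.6 -59.6 244. ] F [ 0.3  0.8 -0.6] op 0.404 q1 -0.14 q6 -0.03
```

Call:
{"op": "step_arm", "data": {"commands": [[[-12, 4, -2], 0, 0], [[-24, 8, -2], 0, 0], [[-30, 10, -2], 0, 0], [[-32, 11, -1], 0, 0], [[-32, 11, -1], 0, 0], [[-32, 11, -1], 0, 0], [[-32, 11, -1], 0, 0], [[-30, 11, -1], 0, 0], [[-24, 8, 0], 0, 0], [[-12, 5, 0], 0, 0], [[-6, 2, 0], 0, 0], [[0, 0, 0], 0, 0], [[0, 0, 0], 0, 0]]}}

```text
clock: 14.12
eef_pos: [516.6, -349.1, 243.3]
tcp_rot: [-3.105, -0.016, 1.453]
contact_force: [0.1, 0.3, -1.6]
opening: 0.399
```

Run:
```python
from h import *
go(515.9,-348.2,189,1.456)
```

```text
t 14.12 turn -0.003 | before [-2.5  6.8 54.2] after [-2.5  6.8 54.2] tilt [-0.034  0.02 ] pos [ 516.6 -349.1  243.3] F [ 0.1  0.3 -1.6] op 0.399 q1 -0.60 q6 -0.48
```

Call:
{"op": "step_arm", "data": {"commands": [[[-2, 4, 5], 0, 0], [[0, 3, 12], 0, 0], [[0, 0, 15], 0, 0], [[0, 0, 10], 0, 0], [[0, 0, 5], 0, 0], [[0, 0, 1], 0, 0], [[0, 0, 0], 0, 0]]}}

```text
clock: 15.0
eef_pos: [521.9, -349.3, 190.7]
tcp_rot: [-3.103, -0.017, 1.455]
contact_force: [-1.1, -0.1, -0.6]
opening: 0.402
```

Run:
```python
from h import *
go(515.9,-348.2,189,1.456)
```

```text
t 15.00 turn -0.001 | before [-2.2 -0.1  1.9] after [-2.2 -0.1  1.9] tilt [-0.036  0.021] pos [ 521.9 -349.3  190.7] F [-1.1 -0.1 -0.6] op 0.402 q1 -0.59 q6 -0.47
```

Call:
{"op": "step_arm", "data": {"commands": [[[0, 0, 2], 0, 0], [[0, 0, 0], 0, 0], [[0, 0, 0], 0, 0.6], [[0, 0, 0], 0, 0.6], [[0, 0, 0], 0, 0.6], [[0, 0, -8], 0, 0.6], [[0, 0, -20], 0, 0.6], [[0, 0, -30], 0, 0.6], [[0, 0, -30], 0, 0.5], [[0, 0, -20], 0, 0.5], [[0, 0, 0], 0, 0.5]]}}

```text
clock: 16.38
eef_pos: [526.7, -352.4, 308.0]
tcp_rot: [-3.11, -0.014, 1.455]
contact_force: [0.0, -0.0, 0.1]
opening: 0.499
```

Run:
```python
from h import *
cv2.imwrite("pics/s2.png",cv2.resize(grab_frame("scene")[100:260,110:350],None,fx=2.5,fy=2.5))
go(406.5,195.2,188,1.706-np.pi+np.pi/2)
```

```text
t 16.43 turn 1.320 | before [ 525.8 -173.1  132.4] after [ -36.9 -552.4  132.4] tilt [-0.031  0.018] pos [ 526.4 -352.2  307. ] F [-0.4 -0.2  0.1] op 0.500 q1 -0.59 q6 -0.47
```

View pics/s2.png

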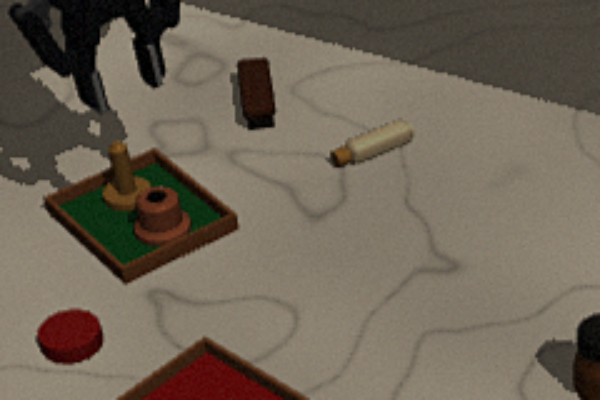

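Both parts stand in the green tray. The handle is closest, so it comes next.

Run:
```python
from h import *
go(319.6,-289.8,178,2.918)
```

```text
t 16.43 turn -1.463 | before [  33.9 -203.1  136.3] after [205.6  11.9 136.3] tilt [-0.031  0.018] pos [ 526.4 -352.2  307. ] F [-0.4 -0.2  0.1] op 0.500 q1 -0.59 q6 -0.47
```

Call:
{"op": "step_arm", "data": {"commands": [[[3, -15, 0], 0, 0.6], [[5, -30, 0], 0, 0.6], [[6, -35, 0], 0, 0.6], [[6, -35, 0], 0, 0.6], [[6, -35, 0], 0, 0.6], [[4, -30, 0], 0, 0.6], [[2, -12, 0], 0, 0.6], [[0, -3, 5], -0.162, 0.6], [[0, 0, 5], -0.162, 0.6], [[0, 0, 5], -0.162, 0.6], [[0, 0, 5], -0.162, 0.6], [[0, 0, 5], -0.162, 0.6], [[0, 0, 5], -0.162, 0.6], [[0, 0, 5], -0.162, 0.6], [[0, 0, 5], -0.162, 0.6], [[0, 0, 5], -0.162, 0.6], [[0, 0, 0], 0, 0.6]]}}

```text
clock: 18.55
eef_pos: [320.7, -289.1, 258.5]
tcp_rot: [3.12, -0.05, 2.959]
contact_force: [0.6, 0.0, 0.3]
opening: 0.602
```

Run:
```python
from h import *
go(319.6,-289.8,178,2.918)
```

```text
t 18.55 turn 0.041 | before [-10.7  -5.9  80.2] after [-10.9  -5.4  80.2] tilt [-0.045  0.03 ] pos [ 320.7 -289.1  258.5] F [0.6 0.  0.3] op 0.602 q1 -0.73 q6 -2.11
```

Call:
{"op": "step_arm", "data": {"commands": [[[0, 0, -60], 0.04, 0.6], [[0, 0, -60], 0, 0.6], [[0, 0, 0], 0, 0.6]]}}

```text
clock: 18.92
eef_pos: [326.6, -292.9, 380.8]
tcp_rot: [3.122, -0.053, 2.905]
contact_force: [-0.0, 0.2, -0.7]
opening: 0.6
```

Run:
```python
from h import *
go(319.6,-289.8,178,2.918)
```

```text
t 18.93 turn -0.013 | before [-11.5  -5.8 202.7] after [-11.5  -6.  202.7] tilt [-0.047  0.032] pos [ 326.6 -292.9  380.8] F [-0.   0.2 -0.7] op 0.600 q1 -0.73 q6 -2.06
```

Call:
{"op": "step_arm", "data": {"commands": [[[-4, -2, 10], 0, 0.6], [[-4, -2, 10], 0, 0.6], [[-3, -2, 10], 0, 0.6], [[0, 0, 10], 0, 0.6], [[0, 0, 10], 0, 0.6], [[0, 0, 10], 0, 0.6], [[0, 0, 10], 0, 0.6], [[0, 0, 10], 0, 0.6], [[0, 0, 10], 0, 0.6], [[0, 0, 10], 0, 0.6], [[0, 0, 10], 0, 0.6], [[0, 0, 10], 0, 0.6], [[0, 0, 10], 0, 0.6], [[0, 0, 0], 0, 0.6]]}}

```text
clock: 20.68
eef_pos: [328.1, -295.7, 236.8]
tcp_rot: [3.118, -0.06, 2.9]
contact_force: [0.2, -0.3, 0.6]
opening: 0.6
```

Run:
```python
from h import *
go(319.6,-289.8,178,2.918)
```

```text
t 20.68 turn -0.018 | before [-3.3 -1.3 59. ] after [-3.2 -1.4 59. ] tilt [-0.053  0.037] pos [ 328.1 -295.7  236.8] F [ 0.2 -0.3  0.6] op 0.600 q1 -0.73 q6 -2.05
```

Tilt builds up by roughly 0.0006 rad per motion row and leans toward the base, which looks like sag. Fewer, larger rows should limit it.

Call:
{"op": "step_arm", "data": {"commands": [[[-3, -1, 40], -0.015, 0.6], [[0, 0, 14], 0, 0.6], [[0, 0, 0], 0, 0.6], [[0, 0, 0], 0, 0.6]]}}

```text
clock: 21.18
eef_pos: [329.0, -296.4, 183.2]
tcp_rot: [3.119, -0.057, 2.915]
contact_force: [0.2, -0.0, 0.4]
opening: 0.593
```

Run:
```python
from h import *
go(319.6,-289.8,178,2.918)
```

```text
t 21.18 turn -0.003 | before [1.4 0.6 5.6] after [1.4 0.6 5.6] tilt [-0.051  0.035] pos [ 329.  -296.4  183.2] F [ 0.2 -0.   0.4] op 0.593 q1 -0.73 q6 -2.07
```

Call:
{"op": "step_arm", "data": {"commands": [[[1, 0, 5], 0, 0.6], [[0, 0, 0], 0, 0], [[0, 0, 0], 0, 0], [[0, 0, 0], 0, 0], [[0, 0, 0], 0, 0], [[0, 0, 0], 0, 0], [[0, 0, 0], 0, 0], [[0, 0, -10], 0, 0], [[0, 0, -50], 0, 0], [[0, 0, -55], 0, 0], [[0, 0, 0], 0, 0], [[0, 0, 0], 0, 0]], "force": 50}}

```text
clock: 22.68
eef_pos: [333.7, -300.2, 299.8]
tcp_rot: [3.12, -0.055, 2.914]
contact_force: [-0.0, -0.2, -0.8]
opening: 0.222
```

Run:
```python
from h import *
go(515,374,184,1.684)
```

```text
t 22.68 turn 1.230 | before [-39.3 691.7 129. ] after [638.8 268.2 129. ] tilt [-0.048  0.033] pos [ 333.7 -300.2  299.8] F [-0.  -0.2 -0.8] op 0.222 q1 -0.73 q6 -2.07
```

Call:
{"op": "step_arm", "data": {"commands": [[[-1, 25, -1], 0, 0], [[-3, 50, -1], 0, 0], [[-3, 54, -1], 0, 0], [[-3, 54, -1], 0, 0], [[-3, 54, -1], 0, 0], [[-3, 54, -1], 0, 0], [[-3, 54, -1], 0, 0], [[-3, 54, -1], 0, 0], [[-3, 54, -1], 0, 0], [[-3, 54, -1], 0, 0], [[-3, 54, -1], 0, 0], [[-3, 50, -1], 0, 0], [[-3, 40, 0], 0, 0], [[0, 10, 0], 0.176, 0], [[0, 0, 0], 0.176, 0], [[0, 0, 0], 0.176, 0], [[0, 0, 0], 0.176, 0], [[0, 0, 0], 0.176, 0], [[0, 0, 0], 0.176, 0], [[0, 0, 0], 0.17, 0]]}}

```text
clock: 25.18
eef_pos: [517.5, 354.3, 293.4]
tcp_rot: [-3.053, -0.024, 1.645]
contact_force: [0.0, -0.3, -0.5]
opening: 0.219
```

Run:
```python
from h import *
go(515,374,184,1.684)
```

```text
t 25.18 turn -0.039 | before [ 13.4  22.4 108.9] after [ 12.5  22.9 108.9] tilt [-0.09   0.018] pos [517.5 354.3 293.4] F [ 0.  -0.3 -0.5] op 0.219 q1 0.58 q6 0.46
```

Call:
{"op": "step_arm", "data": {"commands": [[[12, 20, 15], -0.04, 0], [[0, 3, 50], 0, 0], [[0, 0, 30], 0, 0], [[0, 0, 0], 0, 0], [[0, 0, 0], 0, 0]]}}

```text
clock: 25.8
eef_pos: [529.2, 368.7, 188.4]
tcp_rot: [-3.045, -0.023, 1.683]
contact_force: [0.9, 1.1, -0.5]
opening: 0.218
```

Run:
```python
from h import *
go(515,374,184,1.684)
cv2.imwrite("pics/s3.png",cv2.resize(grab_frame("scene")[220:440,380:620],None,fx=2.5,fy=2.5))
```

```text
t 25.80 turn -0.001 | before [3.2 1.9 5.1] after [3.2 1.9 5.1] tilt [-0.098  0.012] pos [529.2 368.7 188.4] F [ 0.9  1.1 -0.5] op 0.218 q1 0.59 q6 0.42
```

View pics/s3.png

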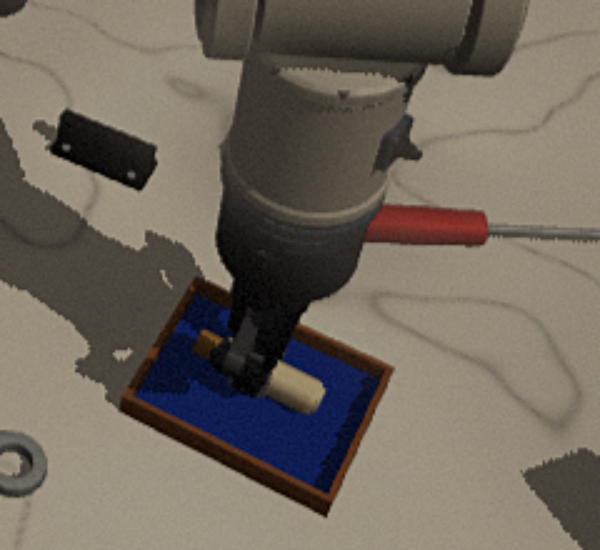

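The handle hangs just above the blue tray floor, well inside the walls. I'll lower it and release.

Call:
{"op": "step_arm", "data": {"commands": [[[2, 1, 4], 0, 0], [[0, 0, 0], 0, 0], [[0, 0, 0], 0, 0.45], [[0, 0, 0], 0, 0.45], [[0, 0, 0], 0, 0.45], [[0, 0, -20], 0, 0.45], [[0, 0, -60], 0, 0.45], [[0, 0, -50], 0, 0.45], [[0, 0, 0], 0, 0.45], [[0, 0, 0], 0, 0.45]]}}

```text
clock: 27.1
eef_pos: [543.6, 369.3, 325.5]
tcp_rot: [-3.052, -0.026, 1.683]
contact_force: [-0.1, -0.7, -0.3]
opening: 0.45
```

Run:
```python
from h import *
go(406.5,195.2,187,-1.436)
```

```text
t 27.10 turn -0.023 | before [-165.4 -129.2  147.1] after [-162.4 -132.9  147.1] tilt [-0.092  0.016] pos [543.6 369.3 325.5] F [-0.1 -0.7 -0.3] op 0.450 q1 0.58 q6 0.43
```

Call:
{"op": "step_arm", "data": {"commands": [[[-30, -24, 5], -0.023, 0.5], [[-60, -48, 20], 0, 0.5], [[-60, -48, 40], 0, 0.5], [[-5, -4, 40], 0, 0.5], [[0, 0, 0], 0, 0.5], [[0, 0, 0], 0, 0.5]]}}

```text
clock: 27.85
eef_pos: [447.8, 228.7, 237.4]
tcp_rot: [-3.047, -0.027, 1.708]
contact_force: [-0.0, -0.0, 0.5]
opening: 0.504
```

Run:
```python
from h import *
go(406.5,195.2,187,-1.436)
```

```text
t 27.85 turn 0.002 | before [-33.  -26.   52.9] after [-33.1 -25.9  52.9] tilt [-0.097  0.013] pos [447.8 228.7 237.4] F [-0.  -0.   0.5] op 0.504 q1 0.45 q6 0.26
```

Call:
{"op": "step_arm", "data": {"commands": [[[-33, -26, 5], 0, 0.5], [[0, 0, 33], 0, 0.5], [[0, 0, 0], 0, 0.5], [[0, 0, 0], 0, 0.5]]}}

```text
clock: 28.35
eef_pos: [427.3, 195.6, 205.5]
tcp_rot: [-3.056, -0.029, 1.71]
contact_force: [0.0, -0.5, -0.8]
opening: 0.499
```

Run:
```python
from h import *
go(406.5,195.2,187,-1.436)
cv2.imwrite("pics/s4.png",cv2.resize(grab_frame("scene")[200:330,320:540],None,fx=3,fy=3))
```

```text
t 28.35 turn 0.005 | before [-2.5 -5.7 19.6] after [-2.6 -5.7 19.6] tilt [-0.089  0.017] pos [427.3 195.6 205.5] F [ 0.  -0.5 -0.8] op 0.499 q1 0.41 q6 0.21
```

View pics/s4.png

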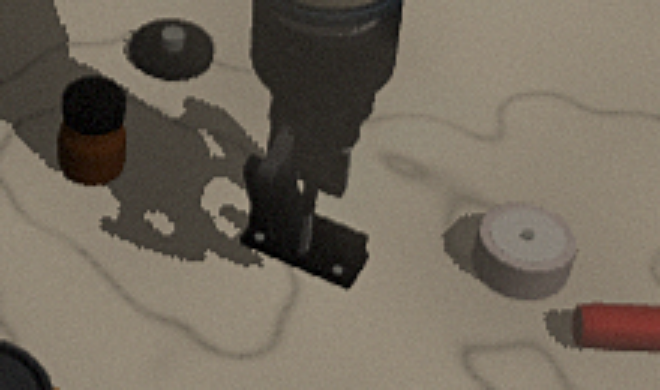

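The fingers straddle the rib, so I'll finish the descent, close and lift.

Call:
{"op": "step_arm", "data": {"commands": [[[-2, -5, 6], 0, 0.5], [[0, 0, 10], 0, 0.5], [[0, 0, 0], 0, 0.5], [[0, 0, 0], 0, 0], [[0, 0, 0], 0, 0], [[0, 0, 0], 0, 0], [[0, 0, 0], 0, 0], [[0, 0, 0], 0, 0], [[0, 0, -10], 0, 0], [[0, 0, -50], 0, 0], [[0, 0, -40], 0, 0], [[0, 0, 0], 0, 0], [[0, 0, 0], 0, 0]], "force": 60}}

```text
clock: 30.02
eef_pos: [430.1, 191.6, 293.6]
tcp_rot: [-3.057, -0.029, 1.711]
contact_force: [-0.8, -0.7, -3.0]
opening: 0.098
```

Run:
```python
from h import *
go(644,-140,193,1.599)
cv2.imwrite("pics/s5.png",cv2.resize(grab_frame("scene")[180:310,320:540],None,fx=3,fy=3))
```

```text
t 30.02 turn 0.112 | before [-365.6  185.6   75.1] after [-342.6  225.2   75.1] tilt [-0.088  0.017] pos [430.1 191.6 293.6] F [-0.8 -0.7 -3. ] op 0.098 q1 0.40 q6 0.22
```

View pics/s5.png

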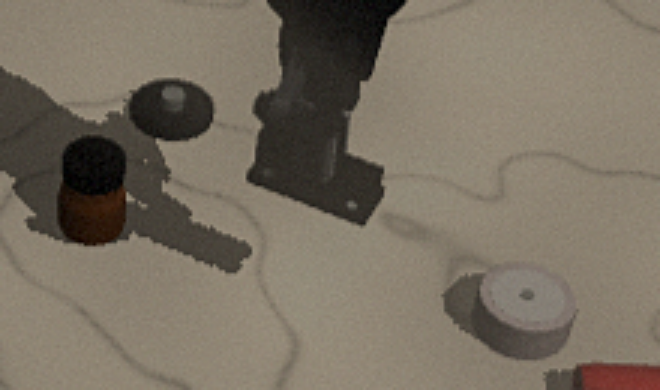

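Call:
{"op": "step_arm", "data": {"commands": [[[-25, 13, -1], 0, 0], [[-50, 25, -2], 0, 0], [[-54, 27, -2], 0, 0], [[-54, 27, -2], 0, 0], [[-54, 27, -2], 0, 0], [[-54, 27, -2], 0, 0], [[-50, 25, -1], 0, 0], [[-10, 6, 0], 0.112, 0], [[0, 0, 0], 0, 0], [[0, 0, 0], 0, 0]]}}

```text
clock: 31.32
eef_pos: [656.6, -140.1, 260.9]
tcp_rot: [-3.031, -0.023, 1.602]
contact_force: [0.4, -0.3, -1.6]
opening: 0.096
```

Run:
```python
from h import *
go(644,-140,193,1.599)
```

```text
t 31.32 turn 0.003 | before [-4.6 12.2 67.8] after [-4.6 12.2 67.8] tilt [-0.111  0.019] pos [ 656.6 -140.1  260.9] F [ 0.4 -0.3 -1.6] op 0.096 q1 -0.21 q6 -0.24
```

Call:
{"op": "step_arm", "data": {"commands": [[[-4, 10, 15], 0, 0], [[0, 1, 35], 0, 0], [[0, 0, 2], 0, 0], [[0, 0, 0], 0, 0]]}}

```text
clock: 31.82
eef_pos: [662.2, -140.1, 205.3]
tcp_rot: [-3.03, -0.024, 1.609]
contact_force: [0.6, 0.3, -2.3]
opening: 0.1
```

Run:
```python
from h import *
go(644,-140,193,1.599)
cv2.imwrite("pics/s6.png",cv2.resize(grab_frame("scene")[200:320,120:320],None,fx=3.5,fy=3.5))
```

```text
t 31.82 turn 0.010 | before [-3.2  0.5 13.3] after [-3.2  0.5 13.3] tilt [-0.112  0.019] pos [ 662.2 -140.1  205.3] F [ 0.6  0.3 -2.3] op 0.100 q1 -0.21 q6 -0.25
```

View pics/s6.png

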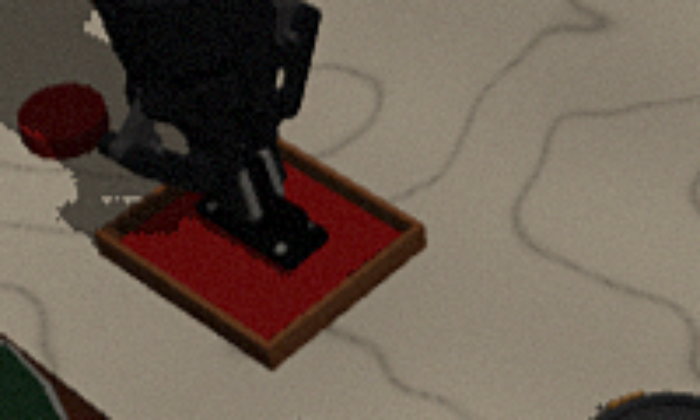

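The bracket is centred over the red floor. I'll lower it the last bit and check for contact before releasing.

Call:
{"op": "step_arm", "data": {"commands": [[[-2, 0, 8], 0, 0], [[0, 0, 2], 0, 0], [[0, 0, 0], 0, 0]]}}

```text
clock: 32.25
eef_pos: [661.8, -142.1, 196.9]
tcp_rot: [-3.033, -0.023, 1.61]
contact_force: [-0.4, -0.5, -2.9]
opening: 0.099
```

Call:
{"op": "step_arm", "data": {"commands": [[[0, 0, 3], 0, 0], [[0, 0, 2], 0, 0], [[0, 0, 0], 0, 0]]}}

```text
clock: 32.62
eef_pos: [661.9, -142.3, 195.4]
tcp_rot: [-3.035, -0.022, 1.61]
contact_force: [0.3, 0.1, -1.9]
opening: 0.098
```

Call:
{"op": "step_arm", "data": {"commands": [[[0, 0, 4], 0, 0], [[0, 0, 0], 0, 0], [[0, 0, 0], 0, 0.4], [[0, 0, 0], 0, 0.4], [[0, 0, 0], 0, 0.4], [[0, 0, -20], 0, 0.4], [[0, 0, -60], 0, 0.5], [[0, 0, -60], 0, 0.8], [[0, 0, 0], 0, 0.8], [[0, 0, 0], 0, 0.8]], "force": 30}}

```text
clock: 33.88
eef_pos: [677.7, -145.2, 342.1]
tcp_rot: [-3.038, -0.021, 1.61]
contact_force: [-0.1, -0.2, -0.9]
opening: 0.8
```

Run:
```python
from h import *
go(335.5,298.5,184,1.571)
go(335.5,298.5,184,1.3)
cv2.imwrite("pics/s7.png",grab_frame("scene"))
```

```text
t 33.88 turn 0.039 | before [ 449.9 -289.6  199.6] after [ 438.3 -306.8  199.6] tilt [-0.104  0.017] pos [ 677.7 -145.2  342.1] F [-0.1 -0.2 -0.9] op 0.800 q1 -0.21 q6 -0.25
t 33.88 turn 0.310 | before [ 449.9 -289.6  199.6] after [ 340.2 -412.9  199.6] tilt [-0.104  0.017] pos [ 677.7 -145.2  342.1] F [-0.1 -0.2 -0.9] op 0.800 q1 -0.21 q6 -0.25
```

View pics/s7.png

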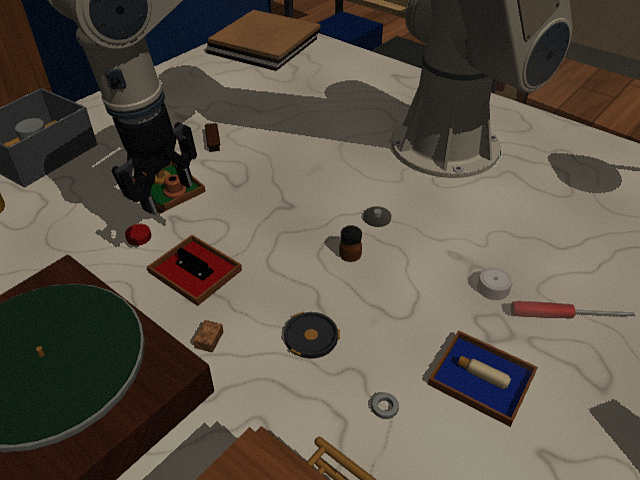

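All four parts rest inside their trays and the jar stands: bracket (193,262), handle (483,372), shell and spindle near (170,185). Now the soundbox.

Call:
{"op": "step_arm", "data": {"commands": [[[25, -16, 0], 0, 0.8], [[48, -31, 0], 0, 0.8], [[52, -34, 0], 0, 0.8], [[52, -34, 0], 0, 0.8], [[52, -34, 0], 0, 0.8], [[52, -34, 0], 0, 0.8], [[52, -34, 0], 0, 0.8], [[48, -31, 0], 0, 0.8], [[30, -20, 0], 0, 0.8], [[0, 0, 5], 0.169, 0.8], [[0, 0, 5], 0.169, 0.8], [[0, 0, 5], 0.169, 0.8], [[0, 0, 5], 0.169, 0.8], [[0, 0, 5], 0.169, 0.8], [[0, 0, 5], 0.169, 0.8], [[0, 0, 5], 0.169, 0.8], [[0, 0, 5], 0.165, 0.8], [[0, 0, 0], 0, 0.8]]}}

```text
clock: 36.17
eef_pos: [377.8, 259.3, 322.2]
tcp_rot: [-3.107, 0.129, 0.222]
contact_force: [0.2, 1.2, -0.9]
opening: 0.803
```

Run:
```python
from h import *
go(335.5,298.5,180,0.26)
```

```text
t 36.17 turn -0.038 | before [  5.9 -37.3 145.4] after [  7.3 -37.  145.4] tilt [-0.133  0.005] pos [377.8 259.3 322.2] F [ 0.2  1.2 -0.9] op 0.803 q1 0.57 q6 1.87
```

Call:
{"op": "step_arm", "data": {"commands": [[[6, -33, 10], -0.038, 0.8], [[0, -2, 50], 0, 0.8], [[0, 0, 35], 0, 0.8], [[0, 0, 0], 0, 0.8], [[0, 0, 0], 0, 0.8]]}}

```text
clock: 36.8
eef_pos: [363.6, 296.4, 226.8]
tcp_rot: [-3.1, 0.127, 0.28]
contact_force: [0.4, 0.4, 0.3]
opening: 0.799
```

Run:
```python
from h import *
go(335.5,298.5,180,0.26)
```

```text
t 36.80 turn 0.020 | before [-0.6 -1.3 48.8] after [-0.7 -1.3 48.8] tilt [-0.133  0.005] pos [363.6 296.4 226.8] F [0.4 0.4 0.3] op 0.799 q1 0.65 q6 1.85
```

Call:
{"op": "step_arm", "data": {"commands": [[[0, -1, 18], 0.02, 0.8], [[0, 0, 0], 0, 0.8], [[0, 0, 0], 0, 0.8]]}}

```text
clock: 37.17
eef_pos: [362.9, 298.3, 212.8]
tcp_rot: [-3.1, 0.122, 0.262]
contact_force: [0.6, -0.1, -0.0]
opening: 0.804
```

Run:
```python
from h import *
go(335.5,298.5,180,0.26)
cv2.imwrite("pics/s8.png",cv2.resize(grab_frame("scene")[200:340,400:600],None,fx=4,fy=4,interpolation=cv2.INTER_CUBIC))
```

```text
t 37.17 turn 0.002 | before [-3.3  0.6 34.8] after [-3.3  0.7 34.8] tilt [-0.128  0.009] pos [362.9 298.3 212.8] F [ 0.6 -0.1 -0. ] op 0.804 q1 0.65 q6 1.87
```

View pics/s8.png

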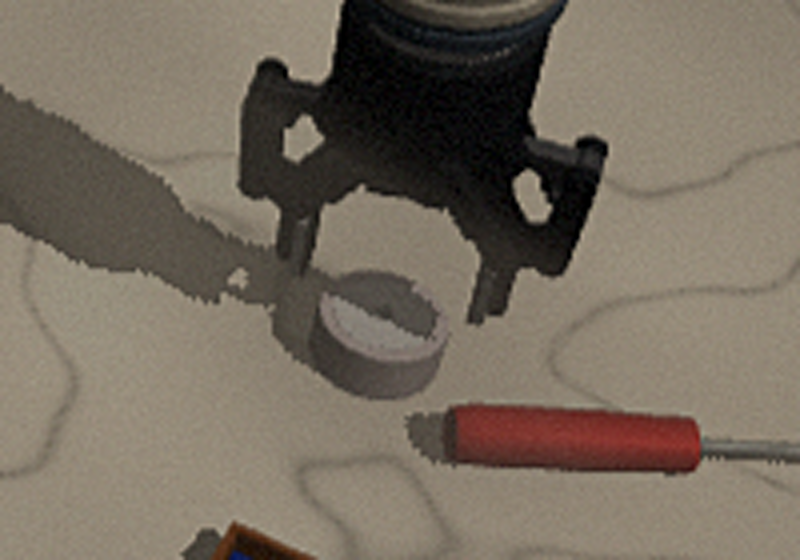

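The fingers straddle the soundbox, one on each side, and the screwdriver at (575,437) is clear of them. Going down.

Call:
{"op": "step_arm", "data": {"commands": [[[-3, 0, 16], 0, 0.8], [[0, 1, 14], 0, 0.8], [[0, 0, 0], 0, 0.8], [[0, 0, 0], 0, 0.8]]}}

```text
clock: 37.72
eef_pos: [357.7, 297.5, 184.9]
tcp_rot: [-3.098, 0.118, 0.263]
contact_force: [0.1, -0.8, 0.4]
opening: 0.799
```

Run:
```python
from h import *
go(335.5,298.5,180,0.26)
```

```text
t 37.73 turn 0.003 | before [-2.2  0.2  6.4] after [-2.2  0.2  6.4] tilt [-0.125  0.011] pos [357.7 297.5 184.9] F [ 0.1 -0.8  0.4] op 0.799 q1 0.66 q6 1.86
```

Call:
{"op": "step_arm", "data": {"commands": [[[-1, 0, 5], 0, 0.8], [[0, 0, 1], 0, 0.8], [[0, 0, 0], 0, 0], [[0, 0, 0], 0, 0], [[0, 0, 0], 0, 0], [[0, 0, 0], 0, 0], [[0, 0, 0], 0, 0]], "force": 50}}

```text
clock: 38.6
eef_pos: [356.3, 297.6, 180.0]
tcp_rot: [-3.097, 0.117, 0.263]
contact_force: [-0.7, 0.4, 0.4]
opening: 0.63
```

Run:
```python
from h import *
go(335.5,298.5,180,0.26)
```

```text
t 38.60 turn 0.003 | before [-1.6  0.6  1.4] after [-1.6  0.6  1.4] tilt [-0.124  0.012] pos [356.3 297.6 180. ] F [-0.7  0.4  0.4] op 0.630 q1 0.66 q6 1.86
```

Call:
{"op": "step_arm", "data": {"commands": [[[0, 0, -8], 0, 0], [[0, 0, -25], 0, 0], [[0, 0, -25], 0, 0], [[0, 0, 0], 0, 0], [[0, 0, 0], 0, 0]]}}

```text
clock: 39.22
eef_pos: [363.5, 296.6, 239.2]
tcp_rot: [-3.098, 0.118, 0.263]
contact_force: [-0.3, -0.3, -1.6]
opening: 0.632
```

Run:
```python
from h import *
go(622.5,122.2,185,0.26)
cv2.imwrite("pics/s9.png",cv2.resize(grab_frame("scene")[170:310,380:580],None,fx=4,fy=4,interpolation=cv2.INTER_CUBIC))
```

```text
t 39.23 turn 0.003 | before [227.9 243.6  18.2] after [228.7 242.8  18.2] tilt [-0.125  0.012] pos [363.5 296.6 239.2] F [-0.3 -0.3 -1.6] op 0.632 q1 0.65 q6 1.87
```

View pics/s9.png

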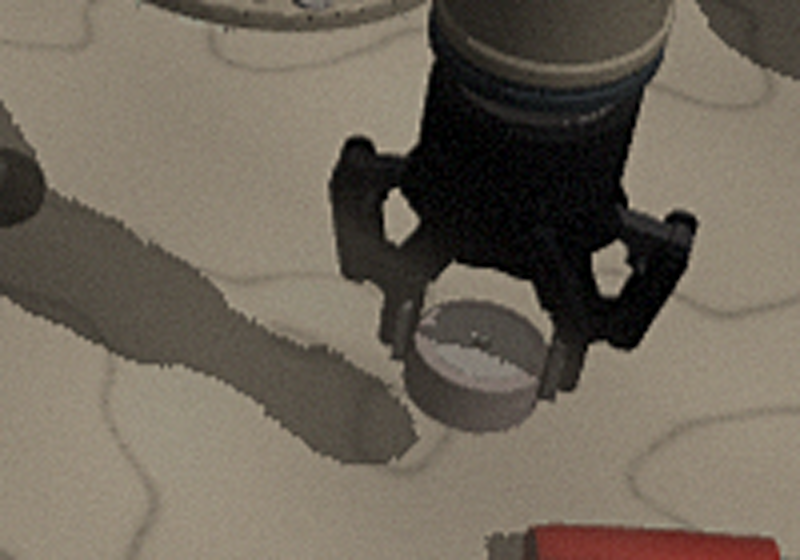

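The soundbox is held and level. Now I'll carry it to the base, accelerating gently.

Call:
{"op": "step_arm", "data": {"commands": [[[12, 13, -3], 0, 0], [[24, 26, -4], 0, 0], [[30, 32, -4], 0, 0], [[30, 32, -4], 0, 0], [[30, 32, -4], 0, 0], [[30, 32, -4], 0, 0], [[28, 30, -3], 0, 0], [[20, 22, -3], 0, 0], [[10, 11, -2], 0, 0], [[4, 4, 0], 0, 0], [[0, 0, 0], 0, 0], [[0, 0, 0], 0, 0]]}}

```text
clock: 40.78
eef_pos: [646.5, 114.3, 224.2]
tcp_rot: [-3.099, 0.13, 0.264]
contact_force: [0.1, 0.1, -1.7]
opening: 0.633
```

Run:
```python
from h import *
go(624,122.6,188,0.26)
```

```text
t 40.77 turn 0.004 | before [ 5.4 -5.7 37.5] after [ 5.4 -5.8 37.5] tilt [-0.136  0.007] pos [646.5 114.3 224.2] F [ 0.1  0.1 -1.7] op 0.633 q1 0.17 q6 1.45
```

Call:
{"op": "step_arm", "data": {"commands": [[[4, -4, 5], 0, 0], [[1, -1, 12], 0, 0], [[0, 0, 6], 0, 0], [[0, 0, 0], 0, 0], [[0, 0, 0], 0, 0]]}}

```text
clock: 41.4
eef_pos: [645.4, 122.6, 199.0]
tcp_rot: [-3.099, 0.131, 0.267]
contact_force: [0.3, 0.6, -1.7]
opening: 0.628
```

Run:
```python
from h import *
go(624,122.6,188,0.26)
cv2.imwrite("pics/s10.png",cv2.resize(grab_frame("scene")[260:380,240:400],None,fx=5,fy=5,interpolation=cv2.INTER_CUBIC))
```

```text
t 41.40 turn 0.007 | before [ 1.2  1.5 12.4] after [ 1.2  1.5 12.4] tilt [-0.137  0.007] pos [645.4 122.6 199. ] F [ 0.3  0.6 -1.7] op 0.628 q1 0.18 q6 1.46
```

View pics/s10.png

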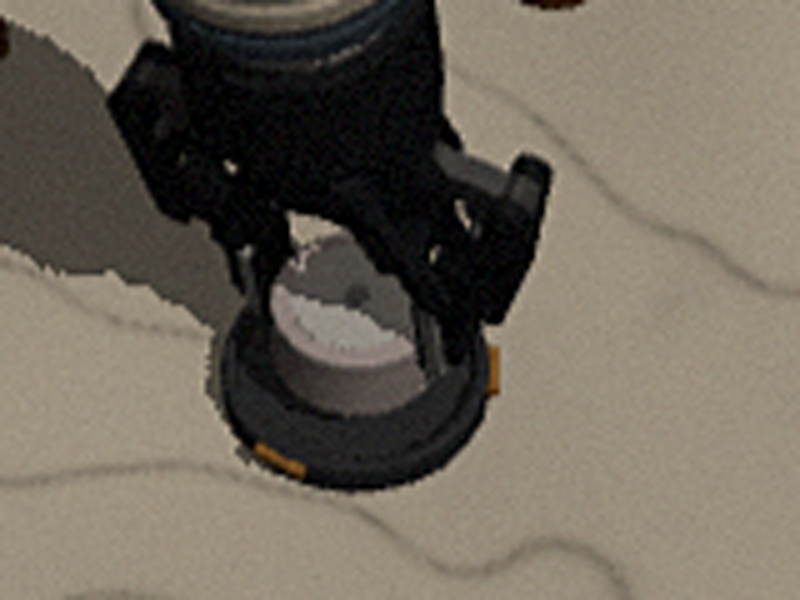

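The soundbox hangs inside the base's ring, with its dot at pixel (311.6,318.6) and the lugs clear of the fingers. Checking the centring numerically.

Run:
```python
from h import *
print(w([311.6,318.6],44,"scene"), "base seen by scene cam", w([310.85,334.0],6,"scene"))
```

```text
[[619.9863595  123.71652776]] base seen by scene cam [[621.51738331 122.92368213]]
```

Call:
{"op": "step_arm", "data": {"commands": [[[1, 1, 5], 0, 0], [[0, 0, 4], 0, 0], [[0, 0, 0], 0, 0], [[0, 0, 0], 0, 0]]}}

```text
clock: 41.95
eef_pos: [645.7, 121.6, 189.8]
tcp_rot: [-3.099, 0.13, 0.266]
contact_force: [-0.4, 0.5, -2.0]
opening: 0.636
```

Run:
```python
from h import *
go(624,122.6,188,0.26)
```

```text
t 41.95 turn 0.006 | before [-0.1  0.1  3.3] after [-0.1  0.1  3.3] tilt [-0.137  0.007] pos [645.7 121.6 189.8] F [-0.4  0.5 -2. ] op 0.636 q1 0.18 q6 1.46
```

Centred to about 2 mm. Lowering the last few millimetres in small steps.

Call:
{"op": "step_arm", "data": {"commands": [[[0, 0, 2], 0, 0], [[0, 0, 1], 0, 0], [[0, 0, 0], 0, 0], [[0, 0, 0], 0, 0]]}}

```text
clock: 42.45
eef_pos: [645.3, 121.7, 186.8]
tcp_rot: [-3.099, 0.13, 0.266]
contact_force: [-0.5, 1.0, -2.0]
opening: 0.631
```

Run:
```python
from h import *
F=[]
go(624,122.6,188,0.26)
```

```text
t 42.45 turn 0.006 | before [-0.2  0.2  0.3] after [-0.2  0.2  0.3] tilt [-0.136  0.007] pos [645.3 121.7 186.8] F [-0.5  1.  -2. ] op 0.631 q1 0.18 q6 1.46
```

Call:
{"op": "step_arm", "data": {"commands": [[[0, 0, 1.5], 0, 0], [[0, 0, 0], 0, 0], [[0, 0, 0], 0, 0]]}}

```text
clock: 42.82
eef_pos: [645.3, 121.7, 186.0]
tcp_rot: [-3.099, 0.13, 0.266]
contact_force: [-0.1, -0.3, -1.2]
opening: 0.636
```

Call:
{"op": "step_arm", "data": {"commands": [[[0, 0, 1], 0, 0], [[0, 0, 0], 0, 0], [[0, 0, 0], 0, 0]]}}

```text
clock: 43.2
eef_pos: [645.2, 121.7, 185.9]
tcp_rot: [-3.099, 0.129, 0.266]
contact_force: [-0.6, -0.1, 0.7]
opening: 0.631
```

The motion stopped and the force reversed, so it's resting on the floor. Releasing gently and retreating.

Call:
{"op": "step_arm", "data": {"commands": [[[0, 0, 0], 0, 0.72], [[0, 0, 0], 0, 0.8], [[0, 0, 0], 0, 0.8], [[0, 0, 0], 0, 0.8], [[0, 0, -8], 0, 0.8], [[0, 0, -20], 0, 0.8], [[0, 0, -40], 0, 0.8], [[0, 0, -50], 0, 0.8], [[-10, -30, -30], 0, 0.8], [[-10, -50, 0], 0, 0.8], [[-10, -50, 0], 0, 0.8], [[-10, -50, 0], 0, 0.8], [[-5, -40, 0], 0, 0.8], [[0, 0, 0], 0, 0.8]]}}

```text
clock: 44.95
eef_pos: [565.6, 326.7, 368.2]
tcp_rot: [-3.097, 0.115, 0.264]
contact_force: [-0.1, -0.1, -0.7]
opening: 0.799
```

Run:
```python
from h import *
go(622,122,300,0.26)
a=cv2.imread("pics/scene0.png"); i=grab_frame("scene"); t=grab_frame("top"); cv2.imwrite("pics/s11.png",i); cv2.imwrite("pics/t11.png",t)
def bright(im,x,y,ww,hh):
    g=cv2.cvtColor(im[y:y+hh,x:x+ww],cv2.COLOR_BGR2GRAY); m=(g>105).astype(np.uint8); c=max(cv2.findContours(m,0,2)[0],key=cv2.contourArea); return c[:,0]+[x,y]
for n,im,(x,y) in(("scene",i,(286,300)),("top",t,(229,160))):
    c=bright(im,x,y,46,46); q=w(c,32,n).astype(np.float32); print(n,"face on z=32 plane: centre, axes",[np.round(v,1) for v in cv2.fitEllipse(q)])
# jar unchanged?
print("jar diff",np.abs(i[222:265,335:368].astype(int)-a[222:265,335:368]).mean(), "handle now in frame diff ok")
```

```text
t 44.95 turn 0.004 | before [ 26.5 222.   56.9] after [ 27.5 221.9  56.9] tilt [-0.122  0.013] pos [565.6 326.7 368.2] F [-0.1 -0.1 -0.7] op 0.799 q1 0.50 q6 1.78
scene face on z=32 plane: centre, axes [array([614.3, 114.8]), array([60.6, 85.5]), np.float64(136.5)]
top face on z=32 plane: centre, axes [array([623. , 122.6]), array([53.4, 54. ]), np.float64(99.6)]
jar diff 12.455250176180408 handle now in frame diff ok
```

The top view shows the face round and centred. The scene-view fit caught bright background, so I'll redo it more tightly and check the jar by its cap.

Run:
```python
from h import *
a=cv2.imread("pics/scene0.png"); i=cv2.imread("pics/s11.png"); t=cv2.imread("pics/t11.png"); b=cv2.imread("pics/top0.png")
# jar cap by template match
for n,o,c,(x,y,ww,hh) in(("scene",a,i,(336,224,30,40)),("top",b,t,(273,272,28,26))):
    r=cv2.matchTemplate(c[y-20:y+hh+20,x-20:x+ww+20],o[y:y+hh,x:x+ww],cv2.TM_CCOEFF_NORMED); _,v,_,l=cv2.minMaxLoc(r); print("jar",n,"shift",l[0]-20,l[1]-20,"score %.2f"%v)
# soundbox: scene face template from initial picture
r=cv2.matchTemplate(i[290:360,270:350],a[266:302,476:514],cv2.TM_CCOEFF_NORMED); _,v,_,l=cv2.minMaxLoc(r)
u=np.array([270+l[0]+494.5-476,290+l[1]+277.9-266]); print("soundbox scene %.2f"%v,u,w(u,32,"scene"))
```

```text
jar scene shift 0 0 score 0.99
jar top shift 0 0 score 1.00
soundbox scene 0.60 [308.5 335.9] [[642.34568129 136.13902452]]
```

Run:
```python
from h import *
i=cv2.imread("pics/s11.png"); g=cv2.cvtColor(i,cv2.COLOR_BGR2GRAY)
m=np.zeros_like(g); poly=np.array([p([622+38*np.cos(k),122.4+38*np.sin(k),z],"scene") for z in(6,38) for k in np.linspace(0,6.2,30)]).astype(np.int32)
cv2.fillConvexPoly(m,cv2.convexHull(poly),255)
t,_=cv2.threshold(g[m>0],0,255,cv2.THRESH_OTSU); 
for th in(t,t+20,t+35):
    c=max(cv2.findContours(((g>th)&(m>0)).astype(np.uint8),0,2)[0],key=cv2.contourArea)[:,0]
    print(th,[np.round(v,1) for v in cv2.fitEllipse(w(c,32,"scene").astype(np.float32))])
print("expect",p([623,122.6,32],"scene"))
```

```text
91.0 [array([616.2, 117.4]), array([65.5, 70.7]), np.float64(144.6)]
111.0 [array([615.5, 116. ]), array([64.3, 69.8]), np.float64(142.9)]
126.0 [array([618.8, 115.5]), array([56.9, 69.6]), np.float64(156.7)]
expect [309.92380078 324.22721279]
```

The top view, the jar match and the set-down height all agree, so I'll hand in.

```bash
python3 -c "from rig import *; print(sign_off())"
```

```text
the job is handed in; nothing more can be done
None
```

I sorted all four parts first, then set the nickel soundbox face up in the socket base. The job was handed in at about 45 s of the 122 s allowed.

**Sorted parts:** Before I moved the soundbox, the scene view showed the copper shell and brass spindle standing in the green tray. It also showed the bracket in the red tray and the handle in the blue tray, all off the rims.

**Soundbox:**
- **Position:** The final top view shows its face round (53.4 × 54.0 mm) and centred at (623.0, 122.6). The base centre I measured is about (622.5, 122.2), so it is about 1 mm off.
- **Height:** The gripper let go 5.5 mm higher than where it picked it up, which matches the 6 mm floor.

**Jar:** It matches its first position with no shift in either camera.

**What did not agree or was not ideal:**
- **Scene-camera check:** My final fits of the soundbox from the scene camera failed. They mixed in bright counter behind it, and a template match scored only 0.60. The final position therefore rests on the top view and the set-down height.
- **Tool tilt:** The tool slowly tilted to about 8° because of arm sag. The soundbox was gripped while lying flat, and the tilt changed by only about 0.7° while it was carried.

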